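Hang and lock a hooked bracket on the bench rack

TASK

The grey two-post rack on the bench still lacks one of its two steel shelf brackets. Take the loose bracket that has two hooked tabs on its back, feel both tabs into the slots of the rack's free post, and press it down against the spring buffer until the spring catch snaps out over its top edge, so that it hangs locked, square and level like its neighbour. Push gently, never ram or force it, and leave the other things on the bench where they are.

Things in the scene. Friction and masses are not known exactly. Their poses are not given: they have to be found in the camera images.
- rack: Fixed bench rack: two grey posts 70 mm wide, 190 mm tall, 190 mm apart. Origin on the bench straight below the middle of the FREE post's front face; x points level out of that face (the bracket comes from there), y along the rack, z up. The other post, at y = -190 mm, already carries a bracket. Its plywood foot, 15 mm thick, covers x -65 to 95, y -250 to 50 mm. Place and turn vary.
- post (a point): Point on the free post's front face (rack x = 0, y = 0), 117 mm above the bench, the middle between its two slots if the slotted strip sat true. But the strip, 50 mm wide, is screwed on anywhere up to 9 mm to either side (rack y) and 1.6 mm up or down, and that is not measured: look closely or feel for the slots. The strip does not move when pushed. Axes as the rack.
- post_top (a point): Top of the free post's face, 190 mm above the bench; axes as the rack. The slotted strip is 4 mm thick (rack x -4 to 0), 15 mm and more clear behind it. Two upright slots one above the other, 9 mm wide, 26 mm tall: z 84 to 110 and 124 to 150 mm above the bench with the strip true. All heights given for slots, catch, hooking, locking and hard stop shift with the strip.
- catch (a joint): Spring catch on the slotted strip, in line with the slots: 0 = out, 0.007 = flush with the face, 0.009 = inner stop (m). Dark steel nose 16 mm wide, 162 to 170 mm above the bench, 7 mm out. 1.4 N starts it, 4 N holds it flush. The back plate pushes it in as the tabs enter; it snaps out over the plate's top edge once the bracket's origin is down to 62 mm above the bench; hard stop at 60 mm.
- buffer (a joint): Travel of the spring buffer, m, 0 (free) to 0.012 (down): an upright rubber-capped plunger 16 mm wide on the rack's foot, 65 mm out of the free post's face (rack y = 0), top at 67 mm above the bench when free. Yields at 4.3 N, then 1.2 N per mm: about 10 N when the bracket can lock. It lifts an unlocked bracket; the bracket's weight does not hold it down.
- bracket: Loose steel bracket, about 0.4 kg, standing on its arm. Origin: middle of the bottom edge of its back plate's rear face; x along the arm, away from the plate; z up. Plate 5 mm thick (x 0 to 5), 50 mm wide, 100 mm tall. Arm: flat, 120 mm long, 50 mm wide, z 0 to 5 mm, front lip (x 115 to 120) up to z 27. Place and turn vary; it may swap places with the plain angle.
- rib (a point): Grasp point in the bracket's rib, 70 mm out from the plate's rear face, 42 mm above the underside; axes as the bracket. The rib stands lengthwise on the arm, 10 mm thick in y, x 5 to 115, top at z = 60 mm: grasp it from above, across y.
- tab (a point): Root of the bracket's upper tab (bracket x = 0, y = 0, z = 70 mm); axes as the bracket. Two tabs, 6 mm wide, stick out behind, x -12 to 0: stems z 24 to 36 and 64 to 76, each with a hook at x -12 to -6 reaching 10 mm lower. They pass the slots with the bracket's origin 70 to 74 mm above the bench, 1.5 mm free at each side; lowered, the hooks drop behind the wall with 2 mm play.
- angle: A plain steel angle, 100 mm long, 90 mm tall and 40 mm wide, with neither rib nor tabs; not wanted, leave it standing. Origin at the bottom of its upright plate; x along its foot.
- screw_jar: Closed glass jar 60 mm wide, 75 mm tall; bystander. Origin at the centre of its underside.
- driver: Screwdriver lying on the bench; bystander.
- spanner: Spanner lying on the bench; bystander.
- tape: Roll of tape lying flat, 90 mm across, 24 mm tall; bystander.
- offcut: Wood offcut 150 x 45 x 20 mm; bystander.
- mug: White mug, 85 mm tall; bystander.
Mind the look-alikes: they are no part of the job. What is shaped like the bracket but blue or yellow is not meant.

How it is judged:
On the way, in this order (a step that is already met when the one before it is completed fails the run):
1. the bracket is lifted clear of the bench (height (world z) of bracket above 0.03 m), for 0.1 s.
2. both tabs are through the slots of the free post, not yet lowered (x of bracket in the frame of rack between -0.004 and 0.004 m and y of bracket in the frame of rack between -0.0125 and 0.0125 m and z of bracket in the frame of rack between 0.066 and 0.078 m), for 0.02 s.
At the end, for the whole second after the job is handed in: The bracket hangs on the free post, tabs in the slots: origin within 4 mm of the face, 12.5 mm of its middle, 56 to 65.5 mm above the bench, arm within 0.1 rad of straight out, back within 0.08 rad of upright, catch sprung out over its top edge (under 2 mm pushed in), at rest and released (x of bracket in the frame of rack between -0.004 and 0.004 m and y of bracket in the frame of rack between -0.0125 and 0.0125 m and z of bracket in the frame of rack between 0.056 and 0.0655 m and angle between the x axis of bracket and the x axis of rack, either way round below 0.1 rad and angle between bracket's own z axis and vertical below 0.08 rad and value of joint catch below 0.002 m and linear speed of bracket below 0.02 m/s); the robot touches nothing.
It fails at once if the bracket is forced against the rack (over 45 N) (contact force between bracket and rack above 45 N).
It fails at once if the robot bears on the rack (over 20 N) (contact force between the arm and rack above 20 N).
It fails at once if a bystander is moved by more than 25 mm (distance of any of angle, screw_jar, driver, spanner, tape, offcut, mug from where it was at the start of the episode above 0.025 m).
It also fails if it takes over 58 s, if anything falls off the work surface, if the arm or the gripper's body presses on something with over 40 N, if the wrist force passes 120 N, or if a joint passes its speed limit or range.

ROBOT

A 6-joint arm with a two-finger parallel gripper is mounted at the origin on the work surface. World frame = base frame: x ahead of the robot, y to its left, z up, the work surface at z = 0. Lengths are in m, angles in rad, forces in N, time in s.
With the tool pointing down it reaches from about 0.3 to 0.775 m from the base axis. Payload 14.6 kg.
Tool frame: the origin (TCP) lies on the centre line of the jaws, within the pads' length; the fingertips stand 19 mm ahead of it and the grasp point (between the pads) is the TCP (ctrl.tip_reach is the distance from the TCP to the fingertips, in m); x points along the fingers, y is the direction in which the jaws open and shut, and the axes are right-handed (so a half turn about x gives the same grasp; the last joint's range is limited). The gripper opens to 94 mm and grips with 3 to 60 N. Pads are 16 mm wide; open, the fingers measure 119 mm over their backs; the gripper's body (75 mm by 177 mm) begins 78 mm behind the grasp point.
Start: joints at [1.233, 0.3, 1.521, -0, 1.321, -0.067], TCP at [0.147, 0.53, 0.224] pointing down, gripper open.
Joint ranges: [-3.03, 3.03], [-0.79, 2.21], [0.23, 2.52], [-1.04, 4.18], [0, 3.07], [-2.55, 2.55]. Speed limits (rad/s): [2.22, 2.22, 2.57, 3.14, 3.14, 3.14].

INTERFACE

Orientations are given as [roll, pitch, yaw] about the fixed x, y, z axes, in that order (R = Rz(yaw) Ry(pitch) Rx(roll)).
In Python, from station import ctrl, optics, models gives the robot as it stands. The module is installed in compiled form; this text tells all that it offers.
- The arm moves only by the tool arm_command, never from a script. Its argument "deltas" is a list of rows, each an object with "translation": the shift along the tool's x, y, z in units of 25 mm (1.0 is 25 mm), a list of three; "turn": the turn, a rotation vector about the tool's x, y, z in units of 5 degrees (1.0 is 5 degrees), a list of three. In form: [{"translation": [x, y, z], "turn": [rx, ry, rz]}, ...]. A call has 1 to 12 rows; each row is the pose to reach, as a shift and turn from the pose commanded when the call began, along the tool's axes at that moment; what a row does not reach only later rows make up. A row lasts 1/12 s, in which the tool goes at most 41.7 mm and 7.16 degrees, less where a joint would pass 70% of its speed; a pose out of reach is approached as far as the arm can. A call with a gripper value outside its range is refused whole. "gripper" is the finger opening in mm, from 0 to 94, set as the call begins (left out, the last holds). The fingers move at their own pace and stop on an object; "force" is the grip in N (left out, the last holds). Time passes only in rows, so rows that repeat a pose let the fingers close. It gives the time, the measured TCP pose, the force and the opening at its end, in the units of the state.
- ctrl.get_obs(): the state, without advancing time (a new reading comes with each control period).
- optics.camera(name): name is "scene" or "side" or "wrist"; returns the picture (420x560x3 uint8, red, green, blue); there is no depth.
- optics.get_calibration(name): a dict with "K" (3x3 intrinsics, pixels), "k1" (the pictures are not rectified: a ray, as slopes to the right and down, at radius r is drawn at 1 + k1 r^2 times it, then the intrinsics apply), "origin" and "orientation" of the camera in the world. Camera axes: x right, y down, z forward; pixel columns grow to the right and rows downward; lengths in m; the calibration is good to about 2 mm. A picture is of the moment at which its call begins: read the wrist's pose just before it. get_calibration takes no time and is no camera call; for the wrist camera it gives the pose at the moment of the call.
- ctrl.hand_in(): hands the job in, once; it reports no verdict.
Trained networks look in the newest picture that a camera, given by its name, has taken for a name from the list of things; names that differ only in an ending like _2 or _b are one class to them, and where a whole thing is asked for, a point or a joint stands for the part that bears it (a point fixed in the world has none). Each returns a list of dicts, best first, with "score" (0 to 1); they miss things now and then, are a little off and sometimes report something else, mostly with a low value. They report only what shows in the picture. A call takes as long as a camera call. They do not tell look-alikes from the thing itself.
- models.look_for(target, camera): "box" ([left, top, right, bottom] in pixels, round what is visible of it).
- models.cut_out(target, camera): "pixels" (420x560 bool, what is visible of it) and "box" ([left, top, right, bottom] in pixels, round what is visible of it).
- models.mark_of(target, camera): "at" ([column, row] in pixels: a listed point, or the origin of a listed thing).
The state is a dict: "time_s": time; "qpos": joint angles; "joint_vel": joint speeds; "tau": joint torques, N m; "ee_pos": TCP position; "eef_rot": TCP orientation; "force": force on the tool from outside, world axes, zero at the start; "moment": the same for the moment, N m; "grip_width": finger opening in m.
Only numpy, scipy, OpenCV 4.12 (cv2) and the standard library are available. Lean on these libraries where they do the work, as an engineer would, in place of code of your own. Each camera call takes 0.05 s, during which the arm holds its last target.

## Working session

There is one attempt and no reset: what is moved stays moved. The work goes in short steps, Python scripts to look and compute and a tool call to move; the robot and the scene stay as the last step left them, time stands still between calls to the robot, and variables do not carry over. Pictures are saved under pics/ and viewed, and the job is handed in when it is done.

Besides the shell and the picture viewer there is one more tool, called after "Emit:" as name(argument=value, ...), one argument or row to a line, values as JSON. arm_command: Moves the arm, as the interface text tells. Its arguments: {"type":"object","properties":{"deltas":{"type":"array"},"gripper":{"type":"number"},"force":{"type":"number"}},"required":["deltas"]}

```bash
mkdir -p pics; ls; python3 - <<'E'
from station import ctrl, optics, models
import cv2
print(ctrl.get_obs())
for n in ["scene","side","wrist"]:
    im=optics.camera(n); cv2.imwrite(f"pics/{n}0.png",im[:,:,::-1])
    c=optics.get_calibration(n); print(n,c)
    for t in ["bracket","rib","tab","post","post_top","rack","angle"]:
        try:
            r=models.mark_of(t,n); print(t,[(d['at'],round(d['score'],2)) for d in r][:3])
        except Exception as e: print(t,e)
E
```

```text
pics
{'time_s': 0.0, 'qpos': array([ 1.23338970e+00,  3.00487209e-01,  1.52159639e+00, -8.88126642e-06,
        1.32068668e+00, -6.66044340e-02]), 'joint_vel': array([0.00032486, 0.00043011, 0.00178385, 0.00070887, 0.00124117,
       0.00027828]), 'tau': array([ 2.68222779e-03, -5.31811595e+01, -3.52730584e+01,  7.09373178e-02,
        2.44394486e-02, -8.52377752e-05]), 'ee_pos': array([0.14705375, 0.52972328, 0.22387101]), 'eef_rot': array([-1.63009605,  1.56961867, -1.90089604]), 'force': array([-0.19287651, -0.37622437,  0.26287298]), 'moment': array([ 0.04342479, -0.03445505, -0.02040211]), 'grip_width': 0.09378577284135056}
scene {'K': array([[502.4356161 ,   0.        , 282.54154483],
       [  0.        , 502.4356161 , 203.26916905],
       [  0.        ,   0.        ,   1.        ]]), 'k1': -0.16085066601639167, 'origin': array([ 1.09554833, -0.17007047,  0.89785117]), 'orientation': array([-2.44515402,  0.0123318 ,  1.01679064])}
bracket [([250.7, 222.2], 0.98), ([209.5, 200.3], 0.8), ([291.8, 156.4], 0.74)]
rib [([348.5, 177.8], 0.67), ([289.9, 207.2], 0.61), ([226.6, 170.8
[... 683 characters left out ...]
.4, 303.4], 0.96), ([371.7, 243.4], 0.63)]
tab [([321.9, 223.8], 0.94), ([365.0, 295.0], 0.92), ([367.3, 215.5], 0.67)]
post [([331.5, 132.8], 0.79)]
post_top [([330.2, 111.4], 0.65), ([303.7, 249.4], 0.36)]
rack [([327.4, 170.3], 0.8)]
angle [([270.1, 254.9], 0.98), ([330.7, 137.0], 0.69)]
wrist {'K': array([[290.2844178 ,   0.        , 278.71174056],
       [  0.        , 290.2844178 , 209.51908896],
       [  0.        ,   0.        ,   1.        ]]), 'k1': 0.013476700355863737, 'origin': array([0.07902012, 0.54996421, 0.38446048]), 'orientation': array([ 2.89301705e+00, -1.25138507e-04,  1.30086912e+00])}
bracket []
rib []
tab [([159.9, 382.7], 0.82)]
post []
post_top []
rack []
angle []
```

View pics/scene0.png

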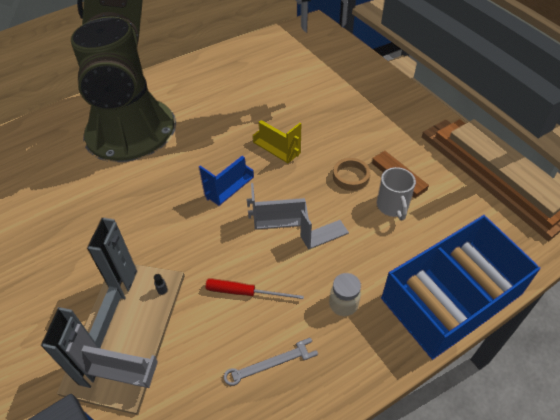

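View pics/side0.png

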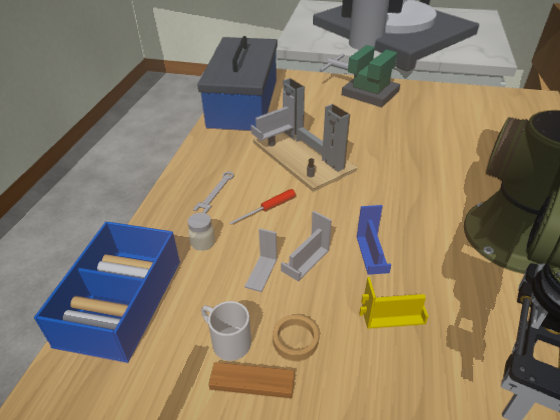

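View pics/wrist0.png

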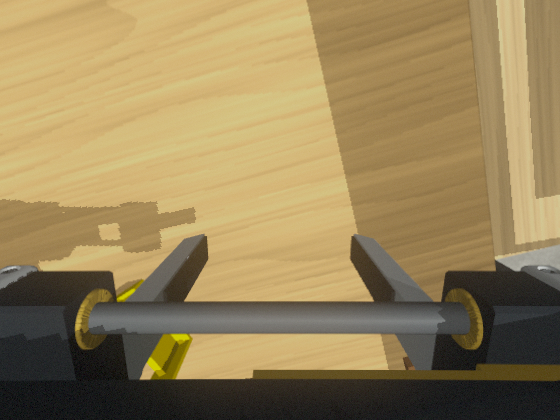

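```bash
cat > h.py <<'E'
import numpy as np, cv2
from scipy.spatial.transform import Rotation as R
from station import ctrl, optics, models
def cal(n):
    c=optics.get_calibration(n); c['R']=R.from_euler('xyz',c['orientation']).as_matrix(); return c
def ray(c,p):
    K=c['K'];d=np.array([(p[0]-K[0,2])/K[0,0],(p[1]-K[1,2])/K[1,1]]);u=d.copy()
    for _ in range(20): u=d/(1+c['k1']*(u@u))
    v=c['R']@np.array([u[0],u[1],1.]);return c['origin'],v/np.linalg.norm(v)
def proj(c,X):
    q=c['R'].T@(np.asarray(X)-c['origin']);u=q[:2]/q[2];u=u*(1+c['k1']*(u@u));return c['K'][:2,:2]@u+c['K'][:2,2]
def onz(c,p,z):
    o,v=ray(c,p);return o+v*(z-o[2])/v[2]
def tri(L):
    A=np.zeros((3,3));b=np.zeros(3);
    for c,p in L:
        o,v=ray(c,p);P=np.eye(3)-np.outer(v,v);A+=P;b+=P@o
    X=np.linalg.solve(A,b);return X,[np.round(proj(c,X)-np.array(p),1) for c,p in L]
E
python3 - <<'E'
from h import *
S=cal('scene');D=cal('side')
for nm,a,b in [("brO",(250.7,222.2),(320.4,248)),("tab",(250.4,200),(321.9,223.8)),("rib",(289.9,207.2),(300.3,246.1)),("post",(117.3,257.1),(331.5,132.8)),("ptop",(110.4,239.7),(330.2,111.4)),("rack",(134.9,285.7),(327.4,170.3)),("angle",(304.6,243.4),(270.1,254.9))]:
    print(nm,tri([(S,a),(D,b)]))
a=cv2.imread('pics/scene0.png');b=cv2.imread('pics/side0.png')
cv2.imwrite('pics/z1.png',cv2.resize(a[160:280,220:370],(750,600),interpolation=2))
cv2.imwrite('pics/z2.png',cv2.resize(b[190:300,230:370],(764,600),interpolation=2))
cv2.imwrite('pics/z3.png',cv2.resize(a[205:405,40:200],(480,600),interpolation=2))
cv2.imwrite('pics/z4.png',cv2.resize(b[70:190,240:360],(600,600),interpolation=2))
E
```

```text
brO (array([ 0.45705437,  0.12962483, -0.00945081]), [array([1.2, 0.8]), array([ 1.2, -0.7])])
tab (array([0.45884451, 0.13163321, 0.07110914]), [array([0.6, 0.4]), array([ 0.5, -0.3])])
rib (array([0.50201358, 0.19898741, 0.05258567]), [array([-1.9, -1.2]), array([-1.9,  1. ])])
post (array([ 0.4830242 , -0.17143688,  0.1223748 ]), [array([-0.6, -0.5]), array([-0.4,  0.3])])
ptop (array([ 0.49088986, -0.16951786,  0.18721778]), [array([-0.9, -0.8]), array([-0.6,  0.5])])
rack (array([ 0.4830366 , -0.16279752,  0.00506652]), [array([0.9, 0.6]), array([ 0.6, -0.5])])
angle (array([0.57269985, 0.19338382, 0.0032913 ]), [array([-1.4, -0.8]), array([-1.4,  0.6])])
```

View pics/z1.png

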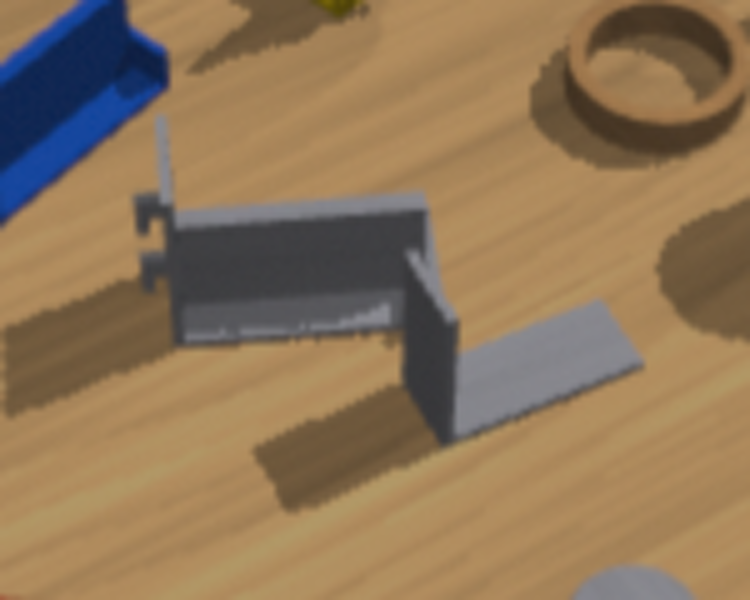

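View pics/z2.png

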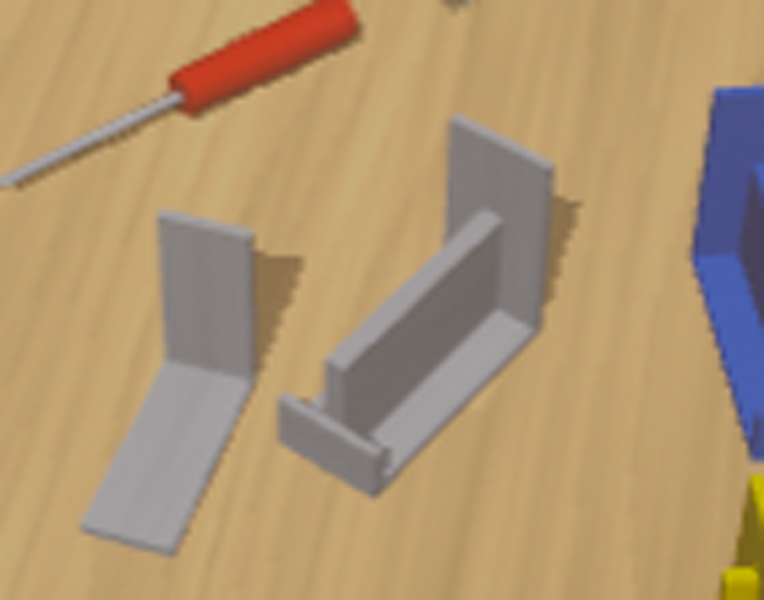

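View pics/z3.png

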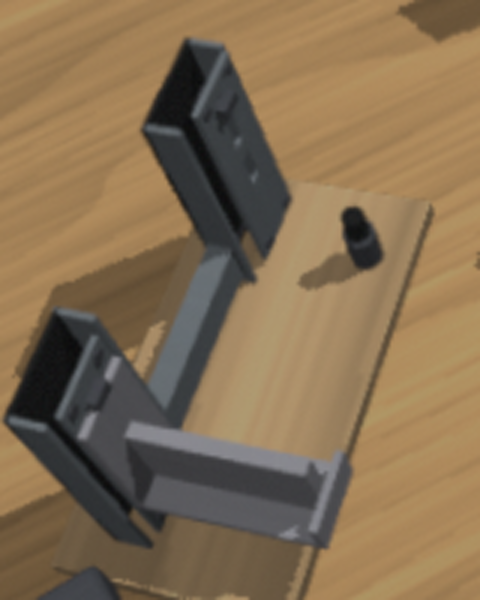

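View pics/z4.png

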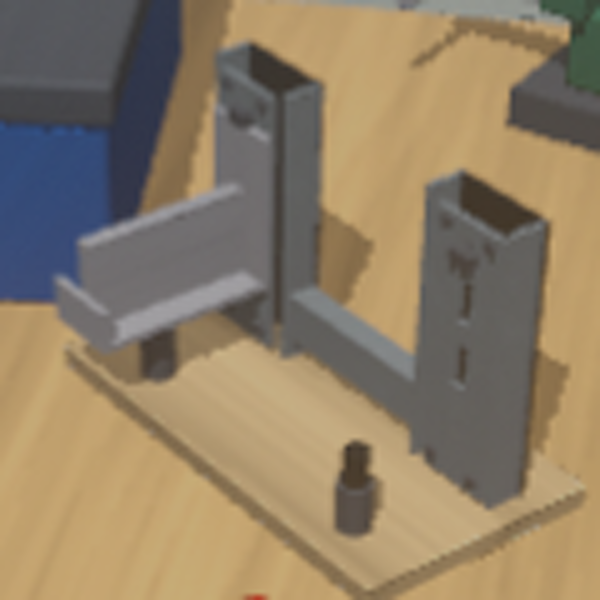

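```bash
cat > fit.py <<'E'
from h import *
from scipy.optimize import least_squares
S=cal('scene');D=cal('side')
def z1(x,y):return (S,(220+x/5-.4,160+y/5-.4))
def z2(x,y):return (D,(230+x/5.457-.4,190+y/5.457-.4))
def z3(x,y):return (S,(40+x/3-.33,205+y/3-.33))
def z4(x,y):return (D,(240+x/5-.4,70+y/5-.4))
B=[(z1(178,345),(0,-25,0)),(z1(160,118),(2.5,25,100)),(z1(425,193),(115,5,60)),(z1(176,228),(5,-5,60)),
(z2(380,455),(120,25,27)),(z2(375,497),(120,25,0)),(z2(282,398),(120,-25,27)),(z2(552,166),(2.5,25,100)),(z2(452,118),(2.5,-25,100))]
K=[(z4(430,182),(0,-35,190)),(z4(504,231),(0,35,190)),(z4(490,508),(0,35,15)),(z4(355,445),(65,0,67)),(z4(368,590),(95,50,7)),(z4(68,350),(95,-250,15)),(z4(585,490),(-65,50,15)),
(z3(222,45),(0,35,190)),(z3(190,128),(0,-35,190)),(z3(290,195),(0,35,15)),(z3(352,212),(65,0,67)),(z3(432,206),(95,50,15))]
def run(L,p0):
    def T(p,X):
        X=np.array(X)/1e3;c,s=np.cos(p[2]),np.sin(p[2]);return np.array([p[0]+c*X[0]-s*X[1],p[1]+s*X[0]+c*X[1],X[2]+p[3]])
    f=lambda p:np.concatenate([proj(o[0],T(p,X))-o[1] for o,X in L]+[[p[3]*300]])
    r=least_squares(f,p0,loss='soft_l1');print(np.round(r.x,4),np.degrees(r.x[2]));print(np.round(r.fun[:-1].reshape(-1,2),1).tolist());return r.x
if __name__=='__main__':
    run(B,[.459,.131,1,0]);run(K,[.483,-.165,1.2,0])
    o=ctrl.get_obs();M=R.from_euler('xyz',o['eef_rot']).as_matrix();print(o['time_s'],M.round(3))
    W=cal('wrist');print('cam in tool',M.T@(W['origin']-o['ee_pos']),(M.T@W['R']).round(3))
E
python3 fit.py
```

```text
[4.6030e-01 1.3350e-01 1.1133e+00 1.0000e-04] 63.79010455036966
[[-0.6, 0.9], [0.1, -0.4], [-0.0, -0.5], [-0.0, 0.1], [-0.5, 0.4], [0.2, 0.7], [-0.5, 0.2], [0.2, -0.2], [0.2, -0.6]]
[ 0.4828 -0.167   0.8355  0.0017] 47.86928810059885
[[-1.6, -0.2], [1.1, 1.0], [-1.0, 0.5], [0.7, 0.0], [0.1, 1.7], [-0.3, -1.8], [0.9, -1.5], [2.3, -1.1], [-1.9, 2.2], [1.9, 0.5], [-0.4, 0.7], [-0.5, -2.0]]
1.2 [[-0.     0.267  0.964]
 [-0.     0.964 -0.267]
 [-1.    -0.    -0.   ]]
cam in tool [-0.1600185   0.00108913 -0.07097052] [[-0.    -0.246  0.969]
 [ 1.     0.001  0.   ]
 [-0.001  0.969  0.246]]
```

```bash
python3 - <<'E'
from fit import *
for n,a,b in [('top-',z4(430,182),z3(190,128)),('top+',z4(504,231),z3(222,45)),('bot+',z4(490,508),z3(290,195)),('buf',z4(355,445),z3(352,212)),('foot95,50',z4(368,585),z3(432,206))]:
    print(n,tri([a,b]))
a=cv2.imread('pics/scene0.png');b=cv2.imread('pics/side0.png')
cv2.imwrite('pics/z5.png',np.hstack([cv2.resize(a[215:315,80:180],(400,400),interpolation=4)[:, :],cv2.resize(b[95:195,285:385],(400,400),interpolation=4)]))
E
```

```text
top- (array([ 0.50517424, -0.18642668,  0.19268288]), [array([-0.4,  0.3]), array([-0.6, -0.5])])
top+ (array([ 0.45940755, -0.14764433,  0.19277654]), [array([ 0.4, -0.3]), array([0.5, 0.4])])
bot+ (array([ 0.45412061, -0.14651427,  0.01690465]), [array([ 0.1, -0.1]), array([0.2, 0.1])])
buf (array([ 0.52745045, -0.11724434,  0.07037902]), [array([ 0.3, -0.2]), array([0.4, 0.3])])
foot95,50 (array([ 0.5117272 , -0.06468564,  0.01513205]), [array([-0.5,  0.3]), array([-0.6, -0.5])])
```

View pics/z5.png

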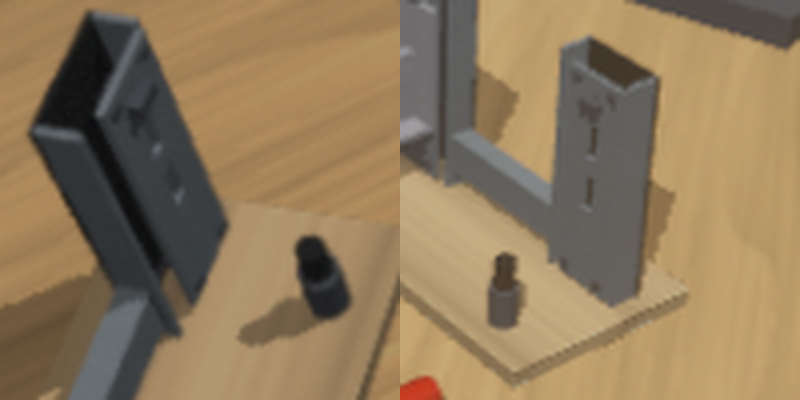

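```bash
cat >> h.py <<'E'
RK=np.array([.484,-.166]);RY=np.radians(48)
def down(ang):  # tool x down, tool y at world angle ang(rad)
    y=np.array([np.cos(ang),np.sin(ang),0]);x=np.array([0,0,-1.]);return np.column_stack([x,y,np.cross(x,y)])
def rackpt(x,y,z,RK=RK,RY=RY):
    c,s=np.cos(RY),np.sin(RY);return np.array([RK[0]+c*x-s*y,RK[1]+s*x+c*y,z])
def goal(P,M):
    o=ctrl.get_obs();A=R.from_euler('xyz',o['eef_rot']).as_matrix()
    t=A.T@(np.asarray(P)-o['ee_pos'])/.025;r=np.degrees(R.from_matrix(A.T@M).as_rotvec())/5
    print('t',o['time_s'],'pos',o['ee_pos'].round(4),'tr',t.round(3).tolist(),'turn',r.round(3).tolist(),'F',o['force'].round(2),'gw',round(o['grip_width'],4))
E
python3 - <<'E'
from h import *
goal(rackpt(.09,0,.224),down(RY-np.pi/2))
E
```

```text
t 1.2 pos [0.1471 0.5299 0.2244] tr [0.018, -19.996, 22.036] turn [23.297, 0.0, 0.0] F [-0.16  0.23  0.43] gw 0.0942
```

Emit:
arm_command(
  deltas=[
    {"translation": [0, -20, 22], "turn": [23.3, 0, 0]},
    {"translation": [0, -20, 22], "turn": [23.3, 0, 0]},
    {"translation": [0, -20, 22], "turn": [23.3, 0, 0]},
    {"translation": [0, -20, 22], "turn": [23.3, 0, 0]},
    {"translation": [0, -20, 22], "turn": [23.3, 0, 0]},
    {"translation": [0, -20, 22], "turn": [23.3, 0, 0]},
    {"translation": [0, -20, 22], "turn": [23.3, 0, 0]},
    {"translation": [0, -20, 22], "turn": [23.3, 0, 0]},
    {"translation": [0, -20, 22], "turn": [23.3, 0, 0]},
    {"translation": [0, -20, 22], "turn": [23.3, 0, 0]},
    {"translation": [0, -20, 22], "turn": [23.3, 0, 0]},
    {"translation": [0, -20, 22], "turn": [23.3, 0, 0]},
  ],
)

```text
time_s: 2.2
ee_pos: [0.4143, 0.1049, 0.2248]
eef_rot: [1.97, 1.57, 0.193]
force: [0.5, 1.1, 0.2]
grip_width: 0.0943
```

```bash
python3 - <<'E'
from h import *
goal(rackpt(.09,0,.224),down(RY-np.pi/2))
E
```

```text
t 2.2 pos [0.4143 0.1049 0.2248] tr [0.035, 6.757, 6.921] turn [6.036, -0.006, -0.008] F [0.48 1.06 0.16] gw 0.0943
```

Emit:
arm_command(
  deltas=[
    {"translation": [0, 6.7, 6.9], "turn": [6, 0, 0]},
    {"translation": [0, 6.7, 6.9], "turn": [6, 0, 0]},
    {"translation": [0, 6.7, 6.9], "turn": [6, 0, 0]},
    {"translation": [0, 6.7, 6.9], "turn": [6, 0, 0]},
    {"translation": [0, 6.7, 6.9], "turn": [6, 0, 0]},
    {"translation": [0, 6.7, 6.9], "turn": [6, 0, 0]},
    {"translation": [0, 6.7, 6.9], "turn": [6, 0, 0]},
  ],
)

```text
time_s: 2.78
ee_pos: [0.5451, -0.0998, 0.2237]
eef_rot: [0.185, 1.57, -2.113]
force: [-0.1, -0.2, 0.1]
grip_width: 0.094
```

```bash
python3 - <<'E'
from h import *
th=np.radians(30)
y=np.array([np.sin(RY),-np.cos(RY),0]);xr=np.array([np.cos(RY),np.sin(RY),0])
x=-np.sin(th)*xr+np.array([0,0,-np.cos(th)])
M=np.column_stack([x,y,np.cross(x,y)])
goal(rackpt(.045,0,.158),M)
E
```

```text
t 2.7833 pos [ 0.5451 -0.0998  0.2237] tr [2.628, -0.056, 1.803] turn [0.061, -5.993, -0.018] F [-0.09 -0.21  0.11] gw 0.094
```

Emit:
arm_command(
  deltas=[
    {"translation": [1.3, 0, 0.9], "turn": [0, -3, 0]},
    {"translation": [1.3, 0, 0.9], "turn": [0, -3, 0]},
    {"translation": [1.3, 0, 0.9], "turn": [0, -3, 0]},
    {"translation": [2.6, 0, 1.8], "turn": [0, -6, 0]},
    {"translation": [2.6, 0, 1.8], "turn": [0, -6, 0]},
    {"translation": [2.6, 0, 1.8], "turn": [0, -6, 0]},
    {"translation": [2.6, 0, 1.8], "turn": [0, -6, 0]},
    {"translation": [2.6, 0, 1.8], "turn": [0, -6, 0]},
  ],
)

```text
time_s: 3.45
ee_pos: [0.5145, -0.1287, 0.1604]
eef_rot: [0.002, 1.054, -2.292]
force: [0.0, 0.0, -0.1]
grip_width: 0.0939
```

```bash
python3 - <<'E'
from h import *
import pickle
W=cal('wrist');pickle.dump(W,open('W1.pkl','wb'))
im=optics.camera('wrist'); cv2.imwrite('pics/w1.png',im[:,:,::-1])
for t in ['post','post_top','rack']:
    print(t,[(d['at'],round(d['score'],2)) for d in models.mark_of(t,'wrist')][:3])
for n,X in [('post',(0,0,.117)),('s1',(0,0,.137)),('s2',(0,0,.097)),('top+',(0,.035,.19)),('buf',(.065,0,.067))]: print(n,proj(W,rackpt(*X)))
print(ctrl.get_obs()['ee_pos'],ctrl.get_obs()['force'])
E
```

```text
post [([281.3, 254.0], 0.85)]
post_top [([283.1, 345.8], 0.89)]
rack [([279.9, 166.3], 0.85)]
post [281.18507072 252.31785907]
s1 [281.39696798 273.09753105]
s2 [280.99781789 233.93201063]
top+ [226.97257199 344.01331929]
buf [282.06038062 150.56192058]
[ 0.51394132 -0.12946325  0.16050403] [-0.09144268 -0.9024645   0.28288532]
```

View pics/w1.png

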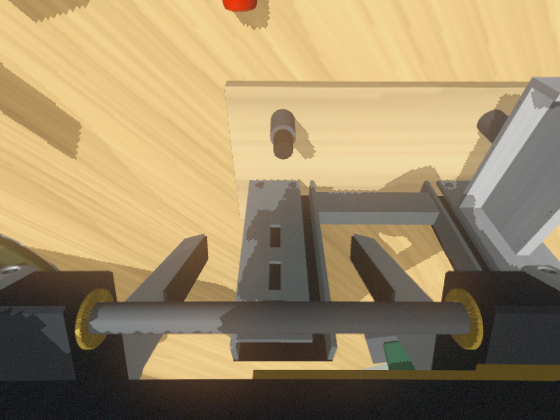

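```bash
python3 - <<'E'
from h import *
a=cv2.imread('pics/w1.png');cv2.imwrite('pics/w1z.png',cv2.resize(a[100:220,220:340],(600,600),interpolation=4));cv2.imwrite('pics/w1y.png',cv2.resize(a[170:310,215:345],(557,600),interpolation=0))
E
```

```text
(no output)
```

View pics/w1z.png

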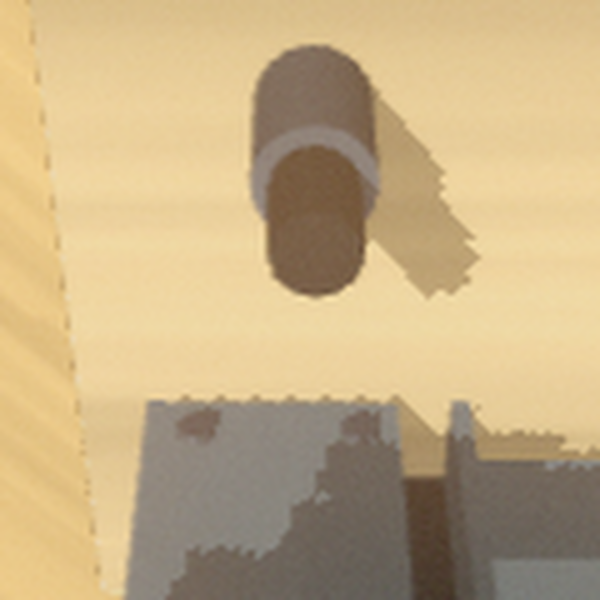

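View pics/w1y.png

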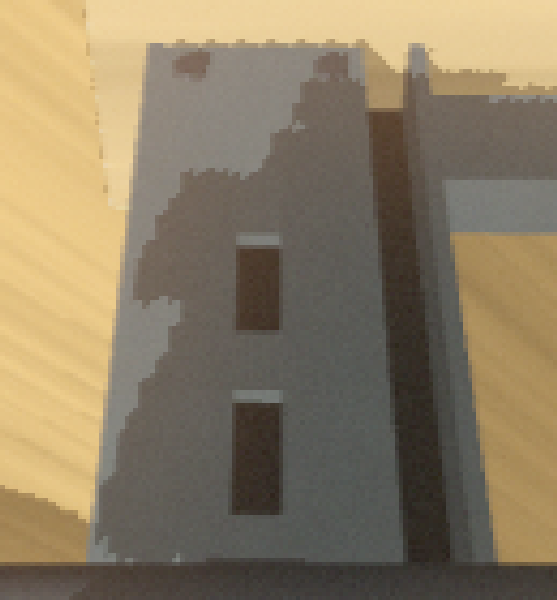

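```bash
cat > fit2.py <<'E'
from fit import *
import pickle
W=pickle.load(open('W1.pkl','rb'))
def wy(x,y):return (W,(215+x/4.2846-.4,170+y/4.2846-.4))
def wz(x,y):return (W,(220+x/5-.4,100+y/5-.4))
# X, strip flag
L=[]
for sl,(zb,zt),bl,br,tl,tr,rb,rt in [(0,(84,110),236,281.5,236,282,235,330),(1,(124,150),233.5,282.5,232.5,283,391,515)]:
    L+=[(wy(bl,rb),(0,4.5,zb),1),(wy(br,rb),(0,-4.5,zb),1),(wy(tl,rt),(0,4.5,zt),1),(wy(tr,rt),(0,-4.5,zt),1)]
L+=[(wy(149,44),(0,25,15),2),(wy(365,44),(0,-25,15),2)]
L+=[(wz(316,253),(65,0,67),0)]
L+=[((W,(225.5,82)),(95,50,7.5),0)]
L+=[(z4(355,445),(65,0,67),0),(z4(368,590),(95,50,7),0),(z4(68,350),(95,-250,15),0),(z4(585,490),(-65,50,15),0),(z3(352,212),(65,0,67),0),(z3(432,206),(95,50,15),0),
 (z4(467,299),(0,0,137),1),(z4(460,363),(0,0,97),1)]
cams=[W,S,D]
def T(p,X,f):
    X=np.array(X)/1e3+(np.array([0,p[3],p[4]]) if f==1 else np.array([0,p[3],0]) if f==2 else 0);c,s=np.cos(p[2]),np.sin(p[2]);return np.array([p[0]+c*X[0]-s*X[1],p[1]+s*X[0]+c*X[1],X[2]])
def res(p):
    out=[]
    for (c,px),X,f in L:
        k=[i for i in range(3) if cams[i] is c][0]
        out.append((proj(c,T(p,X,f)-p[5+3*k:8+3*k])-px)*(1 if k==0 and f else .6))
    return np.concatenate(out+[p[5:14]/.0015,[p[4]/.001]])
if __name__=='__main__':
    r=least_squares(res,np.r_[.484,-.166,.837,0,0,np.zeros(9)],loss='soft_l1')
    C=np.linalg.inv(r.jac.T@r.jac)
    print(np.round(r.x[:5],4),np.degrees(r.x[2]));print((np.sqrt(np.diag(C))[:5]*[1000,1000,57,1000,1000]).round(2));print((r.x[5:]*1e3).round(1));print(np.round(r.fun[:-10].reshape(-1,2),1).tolist())
    print('slotmid world',T(r.x,(0,0,117),1),'tr',ctrl.get_obs()['time_s'])
E
python3 fit2.py
```

```text
[ 4.830e-01 -1.668e-01  8.231e-01  4.900e-03 -2.000e-04] 47.16214808319299
[1.8  1.69 1.07 1.7  0.84]
[ 0.  -0.  -0.8  0.  -0.1 -0.  -0.1  0.2 -0.2]
[[0.5, -0.1], [-0.1, 0.1], [-0.1, 0.4], [-0.1, 0.5], [0.1, -0.2], [-0.1, -0.0], [-0.4, -0.2], [0.0, -0.0], [2.9, -2.6], [-0.9, -1.7], [0.1, 1.4], [-0.1, 0.7], [0.3, 0.2], [-0.3, 1.2], [0.2, -1.1], [0.5, -0.5], [-0.1, 0.9], [-0.1, -0.6], [-0.4, 0.4], [-0.1, 0.3]]
slotmid world [ 0.47939573 -0.16349323  0.11683037] tr 3.65
```

```bash
python3 - <<'E'
from h import *
goal([.4912,.1963,.17],down(np.radians(63.8-90)))
E
```

```text
t 3.65 pos [ 0.5139 -0.1295  0.1605] tr [-4.894, -9.315, -7.749] turn [-2.994, 5.93, 0.78] F [-0.09 -0.9   0.28] gw 0.094
```

Emit:
arm_command(
  deltas=[
    {"translation": [-4.9, -9.3, -7.75], "turn": [-3, 5.93, 0.78]},
    {"translation": [-4.9, -9.3, -7.75], "turn": [-3, 5.93, 0.78]},
    {"translation": [-4.9, -9.3, -7.75], "turn": [-3, 5.93, 0.78]},
    {"translation": [-4.9, -9.3, -7.75], "turn": [-3, 5.93, 0.78]},
    {"translation": [-4.9, -9.3, -7.75], "turn": [-3, 5.93, 0.78]},
    {"translation": [-4.9, -9.3, -7.75], "turn": [-3, 5.93, 0.78]},
    {"translation": [-4.9, -9.3, -7.75], "turn": [-3, 5.93, 0.78]},
    {"translation": [-4.9, -9.3, -7.75], "turn": [-3, 5.93, 0.78]},
    {"translation": [-4.9, -9.3, -7.75], "turn": [-3, 5.93, 0.78]},
    {"translation": [-4.9, -9.3, -7.75], "turn": [-3, 5.93, 0.78]},
    {"translation": [-4.9, -9.3, -7.75], "turn": [-3, 5.93, 0.78]},
    {"translation": [-4.9, -9.3, -7.75], "turn": [-3, 5.93, 0.78]},
  ],
  gripper=50,
)

```text
time_s: 4.65
ee_pos: [0.4914, 0.1953, 0.1689]
eef_rot: [-0.774, 1.568, -2.802]
force: [0.2, 0.0, 0.7]
grip_width: 0.0502
```

```bash
python3 - <<'E'
from h import *
import pickle
W=cal('wrist');pickle.dump(W,open('W2.pkl','wb'))
im=optics.camera('wrist'); 
a=np.radians(63.8)
im=im[:,:,::-1].copy()
cv2.imwrite('pics/w2.png',im)
for X in [(0,25,100),(0,-25,100),(5,5,60),(5,-5,60),(115,5,60),(115,-5,60),(120,25,27),(120,-25,27)]:
    X=np.array(X)/1e3;P=[.4603+np.cos(a)*X[0]-np.sin(a)*X[1],.1335+np.sin(a)*X[0]+np.cos(a)*X[1],X[2]]
    q=proj(W,P);print(q.round(1));cv2.circle(im,tuple(int(v) for v in q.round()),2,(0,0,255),1)
cv2.imwrite('pics/w2m.png',im)
goal([.4912,.1963,.17],down(np.radians(63.8-90)))
E
```

```text
[249.8 300.8]
[306.5 300.9]
[273.3 274.6]
[283.2 274.6]
[272.8 165.2]
[283.7 165.2]
[254.  157.1]
[302.7 157.1]
t 4.7 pos [0.4915 0.1952 0.1689] tr [-0.046, -0.028, -0.034] turn [-0.007, 0.026, 0.024] F [-0.43  0.66 -0.46] gw 0.05
```

View pics/w2m.png

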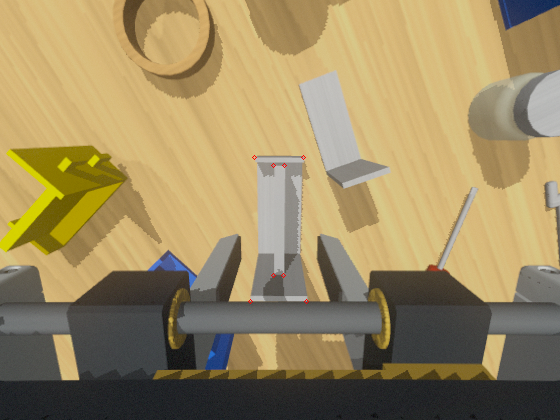

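```bash
python3 - <<'E'
from h import *
a=cv2.imread('pics/w2.png');cv2.imwrite('pics/w2z.png',cv2.resize(a[145:310,230:330],(364,600),interpolation=0))
E
```

```text
(no output)
```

View pics/w2z.png

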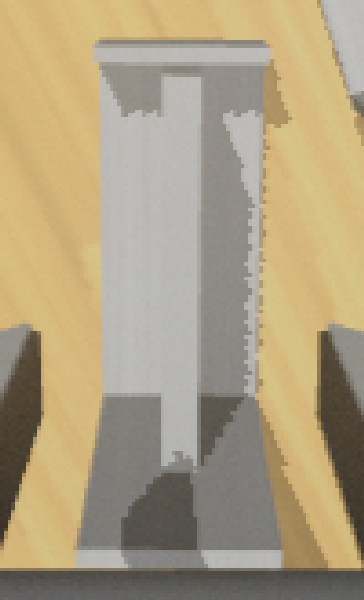

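Emit:
arm_command(
  deltas=[
    {"translation": [1, 0.02, 0], "turn": [0, 0, 0]},
    {"translation": [2.2, 0.02, 0], "turn": [0, 0, 0]},
    {"translation": [3.4, 0.02, 0], "turn": [0, 0, 0]},
    {"translation": [4.4, 0.02, 0], "turn": [0, 0, 0]},
    {"translation": [5.05, 0.02, 0], "turn": [0, 0, 0]},
    {"translation": [5.05, 0.02, 0], "turn": [0, 0, 0]},
    {"translation": [5.05, 0.02, 0], "turn": [0, 0, 0]},
  ],
)

```text
time_s: 5.28
ee_pos: [0.4913, 0.1953, 0.0424]
eef_rot: [-0.759, 1.566, -2.787]
force: [-0.5, -0.1, 0.1]
grip_width: 0.0503
```

```bash
python3 - <<'E'
from h import *
goal([.4912,.1963,.042],down(np.radians(63.8-90)))
E
```

```text
t 5.2833 pos [0.4913 0.1953 0.0424] tr [0.017, -0.021, -0.036] turn [-0.002, 0.037, 0.035] F [-0.47 -0.12  0.13] gw 0.0503
```

Emit:
arm_command(
  deltas=[
    {"translation": [0, 0, 0], "turn": [0, 0, 0]},
    {"translation": [0, 0, 0], "turn": [0, 0, 0]},
    {"translation": [0, 0, 0], "turn": [0, 0, 0]},
    {"translation": [0, 0, 0], "turn": [0, 0, 0]},
    {"translation": [0, 0, 0], "turn": [0, 0, 0]},
    {"translation": [0, 0, 0], "turn": [0, 0, 0]},
  ],
  gripper=0,
  force=45,
)

```text
time_s: 5.78
ee_pos: [0.4913, 0.1961, 0.0427]
eef_rot: [-0.711, 1.568, -2.738]
force: [0.5, 1.0, -0.6]
grip_width: 0.0135
```

```bash
python3 - <<'E'
from h import *
goal([.4912,.1963,.17],down(np.radians(63.8-90)))
print(ctrl.get_obs()['moment'])
E
```

```text
t 5.7833 pos [0.4913 0.1961 0.0427] tr [-5.092, -0.017, 0.006] turn [0.014, 0.027, 0.023] F [ 0.51  0.99 -0.56] gw 0.0135
[-0.02914064  0.08137952  0.01470413]
```

Not fully closed yet; wait two more rows, then lift.

Emit:
arm_command(
  deltas=[
    {"translation": [0, 0, 0], "turn": [0, 0, 0]},
    {"translation": [0, 0, 0], "turn": [0, 0, 0]},
    {"translation": [0, 0, 0], "turn": [0, 0, 0]},
  ],
)

```text
time_s: 6.03
ee_pos: [0.4913, 0.1961, 0.0426]
eef_rot: [-0.689, 1.568, -2.716]
force: [-0.9, -0.3, 3.2]
grip_width: 0.0099
```

```bash
python3 - <<'E'
from h import *
goal([.4912,.1963,.17],down(np.radians(63.8-90)))
print(ctrl.get_obs()['moment'])
E
```

```text
t 6.0333 pos [0.4913 0.1961 0.0426] tr [-5.094, -0.019, 0.006] turn [0.013, 0.028, 0.023] F [-0.85 -0.3   3.23] gw 0.0099
[-0.2435904   0.0514024  -0.02821375]
```

Emit:
arm_command(
  deltas=[
    {"translation": [-1, 0, 0], "turn": [0, 0, 0]},
    {"translation": [-2.2, 0, 0], "turn": [0, 0, 0]},
    {"translation": [-3.5, 0, 0], "turn": [0, 0, 0]},
    {"translation": [-5, 0, 0], "turn": [0, 0, 0]},
    {"translation": [-6, 0, 0], "turn": [0, 0, 0]},
    {"translation": [-6, 0, 0], "turn": [0, 0, 0]},
    {"translation": [-6, 0, 0], "turn": [0, 0, 0]},
  ],
)

```text
time_s: 6.62
ee_pos: [0.4916, 0.1963, 0.1924]
eef_rot: [-0.75, 1.568, -2.777]
force: [-0.6, -0.5, -4.9]
grip_width: 0.0097
```

```bash
cat >> h.py <<'E'
SM=np.array([.4794,-.1635]);SY=np.radians(47.2)
def slotpt(x,z,y=0):
    c,s=np.cos(SY),np.sin(SY);return np.array([SM[0]+c*x-s*y,SM[1]+s*x+c*y,z])
def where():
    o=ctrl.get_obs();d=o['ee_pos'][:2]-SM;c,s=np.cos(SY),np.sin(SY);f=o['force']
    print('t',round(o['time_s'],2),'x_b %.1f y_b %.1f z_b %.1f'%((c*d[0]+s*d[1])*1e3-70,(-s*d[0]+c*d[1])*1e3,(o['ee_pos'][2]-.0426)*1e3),'F rack',np.round([c*f[0]+s*f[1],-s*f[0]+c*f[1],f[2]],1),'M',np.round(o['moment'],2),'gw',round(o['grip_width']*1e3,2))
E
python3 - <<'E'
from h import *
goal(slotpt(.160,.190),down(SY-np.pi/2));where()
E
```

```text
t 6.6167 pos [0.4916 0.1963 0.1924] tr [0.095, 7.735, 7.005] turn [3.333, 0.025, 0.017] F [-0.6  -0.51 -4.92] gw 0.0097
t 6.62 x_b 202.3 y_b 235.5 z_b 149.8 F rack [-0.8  0.1 -4.9] M [ 0.01  0.08 -0.01] gw 9.66
```

Emit:
arm_command(
  deltas=[
    {"translation": [0, 1, 0.9], "turn": [0.6, 0, 0]},
    {"translation": [0, 2.2, 2], "turn": [1.4, 0, 0]},
    {"translation": [0, 3.4, 3.1], "turn": [2.2, 0, 0]},
    {"translation": [0, 4.6, 4.2], "turn": [3, 0, 0]},
    {"translation": [0, 5.8, 5.3], "turn": [3.33, 0, 0]},
    {"translation": [0, 7, 6.3], "turn": [3.33, 0, 0]},
    {"translation": [0, 7.7, 7], "turn": [3.33, 0, 0]},
    {"translation": [0, 7.7, 7], "turn": [3.33, 0, 0]},
    {"translation": [0, 7.7, 7], "turn": [3.33, 0, 0]},
    {"translation": [0, 7.7, 7], "turn": [3.33, 0, 0]},
  ],
)

```text
time_s: 7.45
ee_pos: [0.5866, -0.0451, 0.1904]
eef_rot: [-0.723, 1.564, -3.04]
force: [0.1, -0.0, -3.5]
grip_width: 0.01
```

```bash
python3 - <<'E'
from h import *
goal(slotpt(.110,.072+.0426),down(SY-np.pi/2));where()
E
```

```text
t 7.45 pos [ 0.5866 -0.0451  0.1904] tr [3.04, 0.084, 1.974] turn [0.004, 0.057, 0.05] F [ 0.06 -0.01 -3.47] gw 0.01
t 7.45 x_b 89.7 y_b 1.8 z_b 147.8 F rack [ 0.  -0.1 -3.5] M [ 0.01  0.08 -0.01] gw 9.95
```

Emit:
arm_command(
  deltas=[
    {"translation": [1, 0.08, 0.5], "turn": [0, 0.03, 0.03]},
    {"translation": [2, 0.08, 1], "turn": [0, 0.03, 0.03]},
    {"translation": [2.7, 0.08, 1.5], "turn": [0, 0.03, 0.03]},
    {"translation": [3.04, 0.08, 1.97], "turn": [0, 0.03, 0.03]},
    {"translation": [3.04, 0.08, 1.97], "turn": [0, 0.03, 0.03]},
    {"translation": [3.04, 0.08, 1.97], "turn": [0, 0.03, 0.03]},
    {"translation": [3.04, 0.08, 1.97], "turn": [0, 0.03, 0.03]},
  ],
)

```text
time_s: 8.03
ee_pos: [0.5558, -0.0823, 0.1173]
eef_rot: [1.628, 1.569, -0.689]
force: [0.5, 0.5, -2.9]
grip_width: 0.0099
```

```bash
python3 - <<'E'
from h import *
goal(slotpt(.110,.072+.0426),down(SY-np.pi/2));where()
for n in ['scene','side','wrist']: cv2.imwrite(f'pics/{n}3.png',optics.camera(n)[:,:,::-1])
a=cv2.imread('pics/scene3.png');b=cv2.imread('pics/side3.png')
cv2.imwrite('pics/z6.png',np.hstack([cv2.resize(a[205:305,70:170],(400,400),interpolation=4)[:, :],cv2.resize(b[85:185,255:355],(400,400),interpolation=4)]))
E
```

```text
t 8.0333 pos [ 0.5558 -0.0823  0.1173] tr [0.107, -0.036, 0.058] turn [0.015, -0.001, -0.023] F [ 0.48  0.51 -2.89] gw 0.0099
t 8.03 x_b 41.4 y_b -0.9 z_b 74.7 F rack [ 0.7 -0.  -2.9] M [ 0.    0.04 -0.05] gw 9.92
```

View pics/z6.png

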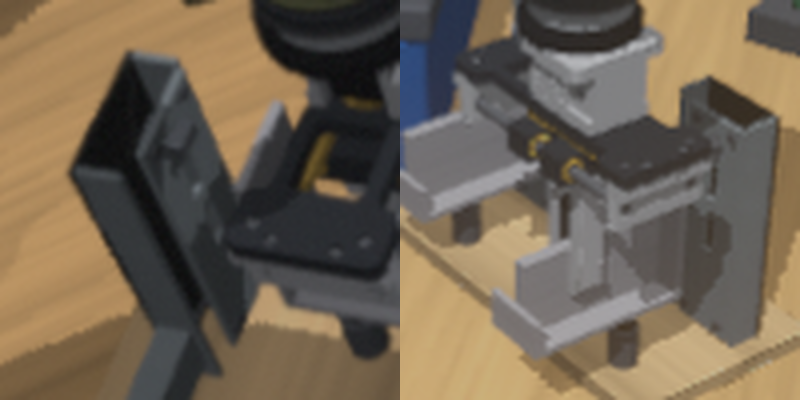

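View pics/wrist3.png

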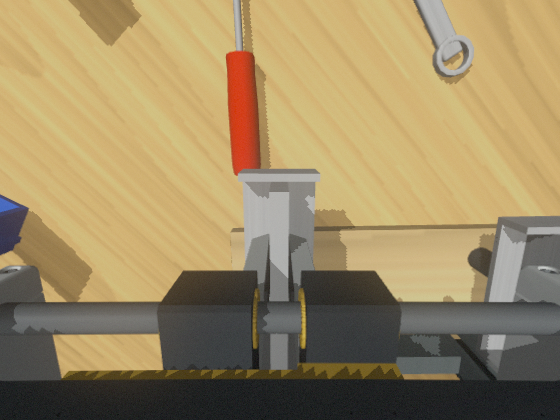

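Emit:
arm_command(
  deltas=[
    {"translation": [0.11, -0.04, 0], "turn": [0, 0, -0.02]},
    {"translation": [0.11, -0.04, 0.3], "turn": [0, 0, -0.02]},
    {"translation": [0.11, -0.04, 0.6], "turn": [0, 0, -0.02]},
    {"translation": [0.11, -0.04, 0.85], "turn": [0, 0, -0.02]},
    {"translation": [0.11, -0.04, 1.0], "turn": [0, 0, -0.02]},
    {"translation": [0.11, -0.04, 1.0], "turn": [0, 0, -0.02]},
    {"translation": [0.11, -0.04, 1.0], "turn": [0, 0, -0.02]},
  ],
)

```text
time_s: 8.77
ee_pos: [0.5374, -0.1013, 0.114]
eef_rot: [-0.661, 1.57, -2.979]
force: [-0.1, 0.3, -4.5]
grip_width: 0.0101
```

```bash
python3 - <<'E'
from h import *
goal(slotpt(.070,.072+.0426),down(SY-np.pi/2));where()
E
```

```text
t 8.7667 pos [ 0.5374 -0.1013  0.114 ] tr [-0.022, -0.011, 0.602] turn [-0.005, 0.005, 0.004] F [-0.12  0.33 -4.52] gw 0.0101
t 8.77 x_b 15.1 y_b -0.3 z_b 71.4 F rack [ 0.2  0.3 -4.5] M [0.03 0.1  0.01] gw 10.09
```

Emit:
arm_command(
  deltas=[
    {"translation": [0, 0, 0.06], "turn": [0, 0, 0]},
    {"translation": [0, 0, 0.12], "turn": [0, 0, 0]},
    {"translation": [0, 0, 0.18], "turn": [0, 0, 0]},
    {"translation": [0, 0, 0.24], "turn": [0, 0, 0]},
    {"translation": [0, 0, 0.24], "turn": [0, 0, 0]},
  ],
)

```text
time_s: 9.18
ee_pos: [0.5332, -0.1055, 0.1138]
eef_rot: [-0.764, 1.57, -3.082]
force: [1.1, 0.2, -3.9]
grip_width: 0.0093
```

```bash
python3 - <<'E'
from h import *
goal(slotpt(.070,.072+.0426),down(SY-np.pi/2));where()
E
```

```text
t 9.1833 pos [ 0.5332 -0.1055  0.1138] tr [-0.03, -0.004, 0.366] turn [0.002, 0.008, 0.007] F [ 1.1   0.15 -3.92] gw 0.0093
t 9.18 x_b 9.1 y_b -0.1 z_b 71.2 F rack [ 0.9 -0.7 -3.9] M [ 0.02  0.05 -0.01] gw 9.29
```

Emit:
arm_command(
  deltas=[
    {"translation": [-0.02, 0, 0.03], "turn": [0, 0, 0]},
    {"translation": [-0.02, 0, 0.06], "turn": [0, 0, 0]},
    {"translation": [-0.02, 0, 0.09], "turn": [0, 0, 0]},
    {"translation": [-0.02, 0, 0.12], "turn": [0, 0, 0]},
    {"translation": [-0.02, 0, 0.12], "turn": [0, 0, 0]},
  ],
)

```text
time_s: 9.6
ee_pos: [0.5314, -0.1076, 0.1144]
eef_rot: [-0.806, 1.57, -3.123]
force: [1.1, 1.3, -2.7]
grip_width: 0.0097
```

```bash
python3 - <<'E'
from h import *
where()
E
```

```text
t 9.6 x_b 6.4 y_b -0.1 z_b 71.8 F rack [ 1.7  0.  -2.7] M [ 0.11 -0.14  0.03] gw 9.7
```

Emit:
arm_command(
  deltas=[
    {"translation": [0, 0, 0.02], "turn": [0, 0, 0]},
    {"translation": [0, 0, 0.04], "turn": [0, 0, 0]},
    {"translation": [0, 0, 0.06], "turn": [0, 0, 0]},
    {"translation": [0, 0, 0.06], "turn": [0, 0, 0]},
  ],
)

```text
time_s: 9.93
ee_pos: [0.5303, -0.1087, 0.1144]
eef_rot: [-0.791, 1.57, -3.109]
force: [1.4, 1.3, -3.1]
grip_width: 0.0095
```

```bash
python3 - <<'E'
from h import *
where()
E
```

```text
t 9.93 x_b 4.8 y_b -0.1 z_b 71.8 F rack [ 2.  -0.1 -3.1] M [ 0.13 -0.1   0.03] gw 9.55
```

Emit:
arm_command(
  deltas=[
    {"translation": [0, 0, 0.03], "turn": [0, 0, 0]},
    {"translation": [0, 0, 0.06], "turn": [0, 0, 0]},
    {"translation": [0, 0, 0.09], "turn": [0, 0, 0]},
    {"translation": [0, 0, 0.12], "turn": [0, 0, 0]},
    {"translation": [0, 0, 0.12], "turn": [0, 0, 0]},
  ],
)

```text
time_s: 10.35
ee_pos: [0.5282, -0.1109, 0.1144]
eef_rot: [-0.821, 1.57, -3.138]
force: [2.5, 1.3, -2.9]
grip_width: 0.0095
```

```bash
python3 - <<'E'
from h import *
where()
E
```

```text
t 10.35 x_b 1.7 y_b -0.1 z_b 71.8 F rack [ 2.6 -1.  -2.9] M [ 0.28 -0.21  0.02] gw 9.53
```

Emit:
arm_command(
  deltas=[
    {"translation": [0, 0, 0.02], "turn": [0, 0, 0]},
    {"translation": [0, 0, 0.04], "turn": [0, 0, 0]},
    {"translation": [0, 0, 0.06], "turn": [0, 0, 0]},
    {"translation": [0, 0, 0.08], "turn": [0, 0, 0]},
    {"translation": [0, 0, 0.08], "turn": [0, 0, 0]},
  ],
)

```text
time_s: 10.77
ee_pos: [0.5271, -0.1121, 0.1145]
eef_rot: [-1.737, 1.57, 2.229]
force: [3.3, 4.1, -5.0]
grip_width: 0.01
```

```bash
python3 - <<'E'
from h import *
where()
E
```

```text
t 10.77 x_b 0.1 y_b -0.1 z_b 71.9 F rack [ 5.3  0.4 -5. ] M [ 0.66 -0.48  0.03] gw 10.02
```

Emit:
arm_command(
  deltas=[
    {"translation": [0, 0, 0.02], "turn": [0, 0, 0]},
    {"translation": [0, 0, 0.03], "turn": [0, 0, 0]},
    {"translation": [0, 0, 0.03], "turn": [0, 0, 0]},
  ],
)

```text
time_s: 11.02
ee_pos: [0.5269, -0.1124, 0.1146]
eef_rot: [-2.822, 1.57, 1.144]
force: [5.4, 6.7, -4.0]
grip_width: 0.0097
```

```bash
python3 - <<'E'
from h import *
where()
for n in ['scene','side']: cv2.imwrite(f'pics/{n}4.png',optics.camera(n)[:,:,::-1])
a=cv2.imread('pics/scene4.png');b=cv2.imread('pics/side4.png')
cv2.imwrite('pics/z7.png',np.hstack([cv2.resize(a[205:305,70:170],(400,400),interpolation=4)[:, :],cv2.resize(b[85:185,265:365],(400,400),interpolation=4)]))
E
```

```text
t 11.02 x_b -0.2 y_b -0.1 z_b 72.0 F rack [ 8.6  0.6 -4. ] M [ 1.21 -0.84  0.13] gw 9.72
```

View pics/z7.png

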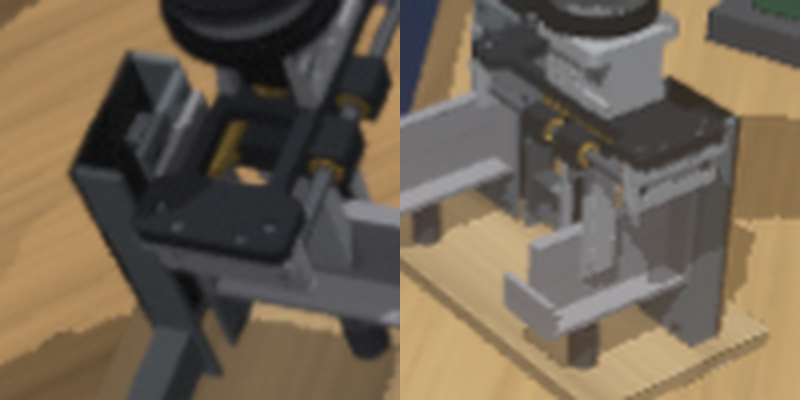

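Emit:
arm_command(
  deltas=[
    {"translation": [0, 0, -0.03], "turn": [0, 0, 0]},
    {"translation": [0.06, 0, -0.03], "turn": [0, 0, 0]},
    {"translation": [0.12, 0, -0.03], "turn": [0, 0, 0]},
    {"translation": [0.18, 0, -0.03], "turn": [0, 0, 0]},
    {"translation": [0.24, 0, -0.03], "turn": [0, 0, 0]},
    {"translation": [0.24, 0, -0.03], "turn": [0, 0, 0]},
  ],
)

```text
time_s: 11.62
ee_pos: [0.5273, -0.1122, 0.1087]
eef_rot: [2.189, 1.571, -0.128]
force: [2.8, 4.8, 0.1]
grip_width: 0.0096
```

```bash
python3 - <<'E'
from h import *
where()
E
```

```text
t 11.62 x_b 0.1 y_b -0.3 z_b 66.1 F rack [5.4 1.2 0.1] M [ 0.65 -0.33  0.03] gw 9.59
```

Emit:
arm_command(
  deltas=[
    {"translation": [0.05, 0, 0], "turn": [0, 0, 0]},
    {"translation": [0.1, 0, 0], "turn": [0, 0, 0]},
    {"translation": [0.15, 0, 0], "turn": [0, 0, 0]},
    {"translation": [0.19, 0, 0], "turn": [0, 0, 0]},
    {"translation": [0.19, 0, 0], "turn": [0, 0, 0]},
  ],
)

```text
time_s: 12.03
ee_pos: [0.5274, -0.1122, 0.1046]
eef_rot: [2.196, 1.57, -0.121]
force: [0.9, 5.0, 7.4]
grip_width: 0.0097
```

```bash
python3 - <<'E'
from h import *
where()
E
```

```text
t 12.03 x_b 0.3 y_b -0.4 z_b 62.0 F rack [4.3 2.7 7.4] M [0.93 0.16 0.09] gw 9.72
```

Emit:
arm_command(
  deltas=[
    {"translation": [0.02, 0, 0], "turn": [0, 0, 0]},
    {"translation": [0.04, 0, 0], "turn": [0, 0, 0]},
    {"translation": [0.04, 0, 0], "turn": [0, 0, 0]},
  ],
)

```text
time_s: 12.28
ee_pos: [0.5275, -0.1122, 0.1038]
eef_rot: [2.185, 1.57, -0.133]
force: [0.4, 5.3, 10.6]
grip_width: 0.0098
```

```bash
python3 - <<'E'
from h import *
where()
for n in ['scene','side']: cv2.imwrite(f'pics/{n}5.png',optics.camera(n)[:,:,::-1])
a=cv2.imread('pics/scene5.png');b=cv2.imread('pics/side5.png')
cv2.imwrite('pics/z8.png',np.hstack([cv2.resize(a[205:285,80:160],(400,400),interpolation=4)[:, :],cv2.resize(b[85:185,265:365],(400,400),interpolation=4)]))
E
```

```text
t 12.28 x_b 0.3 y_b -0.4 z_b 61.2 F rack [ 4.1  3.3 10.6] M [0.9  0.31 0.09] gw 9.83
```

View pics/z8.png

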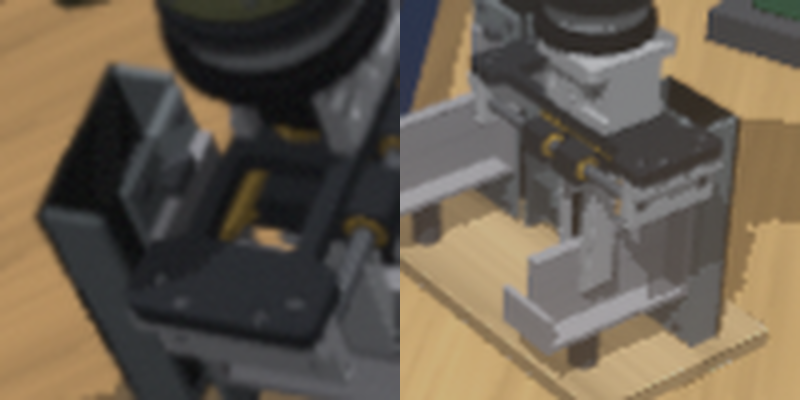

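Emit:
arm_command(
  deltas=[
    {"translation": [0.02, 0, 0], "turn": [0, 0, 0]},
    {"translation": [0.04, 0, 0], "turn": [0, 0, 0]},
    {"translation": [0.04, 0, 0], "turn": [0, 0, 0]},
  ],
)

```text
time_s: 12.63
ee_pos: [0.5276, -0.1121, 0.1035]
eef_rot: [2.138, 1.569, -0.179]
force: [-2.6, 8.3, 17.0]
grip_width: 0.0099
```

```bash
python3 - <<'E'
from h import *
where()
a=optics.camera('scene')[:,:,::-1]
cv2.imwrite('pics/z9.png',cv2.resize(a[205:265,80:140],(600,600),interpolation=4))
E
```

```text
t 12.63 x_b 0.4 y_b -0.5 z_b 60.9 F rack [ 4.3  7.6 17. ] M [1.06 1.04 0.08] gw 9.88
```

View pics/z9.png

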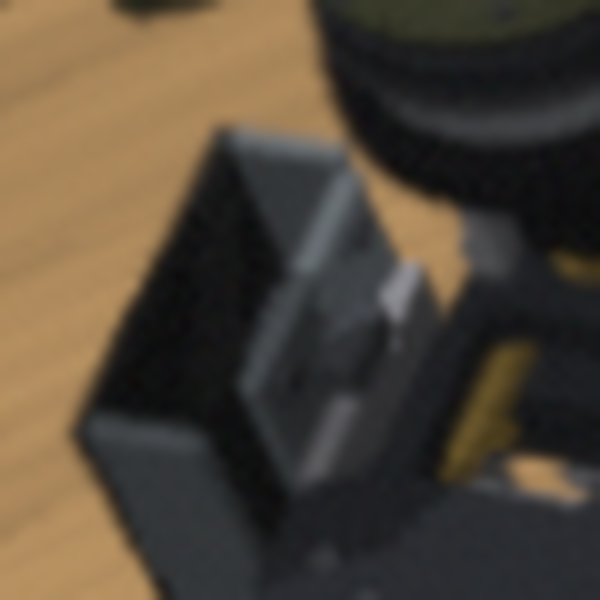

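Emit:
arm_command(
  deltas=[
    {"translation": [-0.03, -0.01, 0], "turn": [0, 0, 0]},
    {"translation": [-0.06, -0.02, 0], "turn": [0, 0, 0]},
    {"translation": [-0.06, -0.02, 0], "turn": [0, 0, 0]},
    {"translation": [-0.06, -0.02, 0], "turn": [0, 0, 0]},
  ],
)

```text
time_s: 13.02
ee_pos: [0.5273, -0.1121, 0.1041]
eef_rot: [1.982, 1.569, -0.336]
force: [2.1, 2.6, 8.9]
grip_width: 0.0097
```

```bash
python3 - <<'E'
from h import *
where()
E
```

```text
t 13.02 x_b 0.2 y_b -0.2 z_b 61.5 F rack [3.3 0.2 8.9] M [ 0.57 -0.36  0.11] gw 9.68
```

Emit:
arm_command(
  deltas=[
    {"translation": [-0.03, 0, 0], "turn": [0, 0, 0]},
    {"translation": [-0.06, 0, 0], "turn": [0, 0, 0]},
    {"translation": [-0.08, 0, 0], "turn": [0, 0, 0]},
    {"translation": [-0.08, 0, 0], "turn": [0, 0, 0]},
  ],
)

```text
time_s: 13.35
ee_pos: [0.5272, -0.1122, 0.1055]
eef_rot: [1.912, 1.57, -0.406]
force: [5.1, 1.2, 2.6]
grip_width: 0.0096
```

```bash
python3 - <<'E'
from h import *
where()
E
```

```text
t 13.35 x_b 0.1 y_b -0.2 z_b 62.9 F rack [ 4.4 -2.9  2.6] M [ 0.51 -1.07  0.13] gw 9.6
```

Emit:
arm_command(
  deltas=[
    {"translation": [0.03, 0, -0.02], "turn": [0, 0, 0]},
    {"translation": [0.03, 0, -0.02], "turn": [0, 0, 0]},
    {"translation": [0.03, 0, -0.02], "turn": [0, 0, 0]},
    {"translation": [0.03, 0, -0.02], "turn": [0, 0, 0]},
    {"translation": [0.03, 0, -0.02], "turn": [0, 0, 0]},
    {"translation": [0.03, 0, -0.02], "turn": [0, 0, 0]},
  ],
  gripper=36,
)

```text
time_s: 13.85
ee_pos: [0.5267, -0.1117, 0.1042]
eef_rot: [-0.799, 1.57, -3.116]
force: [-0.9, -0.1, -0.1]
grip_width: 0.0357
```

```bash
python3 - <<'E'
from h import *
where()
E
```

```text
t 13.85 x_b 0.2 y_b 0.5 z_b 61.6 F rack [-0.7  0.6 -0.1] M [-0.02  0.1   0.04] gw 35.74
```

Released with no residual force. Withdraw straight up, then outward.

Emit:
arm_command(
  deltas=[
    {"translation": [-0.6, 0, 0], "turn": [0, 0, 0]},
    {"translation": [-1.6, 0, 0], "turn": [0, 0, 0]},
    {"translation": [-3, 0, 0], "turn": [0, 0, 0]},
    {"translation": [-4.5, 0, 0], "turn": [0, 0, 0]},
    {"translation": [-6, 0, 0], "turn": [0, 0, 0]},
    {"translation": [-6, 0, -1.5], "turn": [0, 0, 0]},
    {"translation": [-6, 0, -3], "turn": [0, 0, 0]},
    {"translation": [-6, 0, -4], "turn": [0, 0, 0]},
    {"translation": [-6, 0, -5], "turn": [0, 0, 0]},
    {"translation": [-6, 0, -5], "turn": [0, 0, 0]},
    {"translation": [-6, 0, -5], "turn": [0, 0, 0]},
  ],
)

```text
time_s: 14.77
ee_pos: [0.6121, -0.0192, 0.2536]
eef_rot: [-0.797, 1.569, -3.113]
force: [-0.2, -1.4, -0.0]
grip_width: 0.0361
```

```bash
python3 - <<'E'
from h import *
where()
for n in ['scene','side','wrist']: cv2.imwrite(f'pics/{n}6.png',optics.camera(n)[:,:,::-1])
a=cv2.imread('pics/scene6.png');b=cv2.imread('pics/side6.png')
cv2.imwrite('pics/z10.png',np.hstack([cv2.resize(a[215:315,80:180],(400,400),interpolation=4)[:, :],cv2.resize(b[85:185,265:365],(400,400),interpolation=4)]))
E
```

```text
t 14.77 x_b 126.1 y_b 0.7 z_b 211.0 F rack [-1.2 -0.8 -0. ] M [-0.06  0.15  0.05] gw 36.14
```

View pics/z10.png

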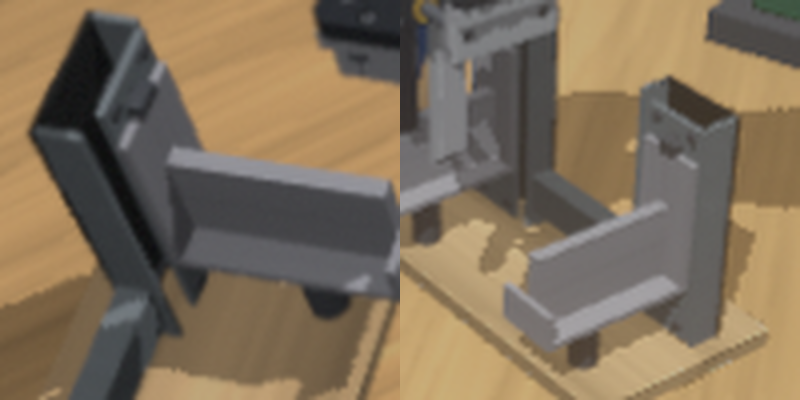

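View pics/wrist6.png

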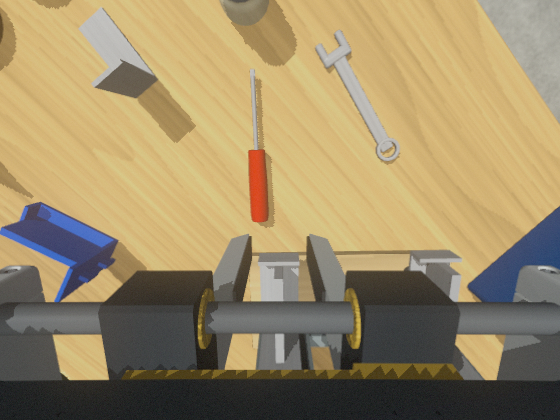

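View pics/side6.png

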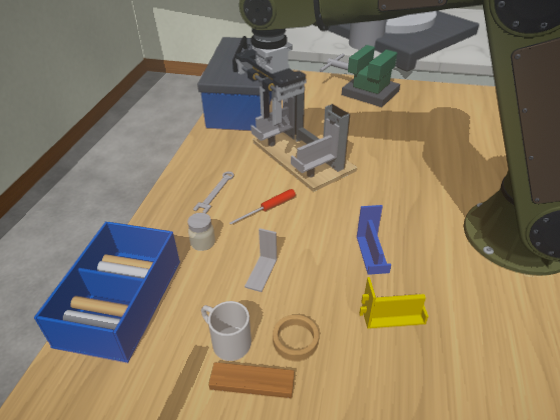

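The picture shows the dark catch nose out over the plate's top edge, near (140,105) in the left crop. The bracket is level and parallel to its neighbour, and the bystanders have not moved. I'm handing in.

```bash
python3 - <<'E'
from station import ctrl
print(ctrl.hand_in())
E
```

```text
the job is handed in; nothing more can be done
None
```

The bracket is on the free post and locked. I handed in at about 15 s of the 58 s allowed; no verdict is reported.

**What I did:** I measured the slots from a close wrist view, which put the strip about 5 mm to the +y side and roughly true in height. I gripped the bracket by its rib and fed the tabs in with its origin at about 72 mm. Pressing down, I met the hard stop with the origin at about 61 mm, then released.

**Forces:** The wrist readings after each move peaked at about 19 N in total, at the hard stop. Readings come only at the end of each move, so a brief higher peak in between would not show.

**Last checks:**
- **Catch:** a light upward pull before release was held at about 63 mm. In the final pictures the catch nose stands over the plate's top edge.
- **Position:** the bracket hangs level and parallel to its neighbour. After release the wrist force was near zero, and the gripper is well clear.
- **Bystanders:** they look unmoved in the pictures; I did not measure their positions.

**Small disagreements:**
- A side force of about 7.6 N built up briefly at the hard stop and went away when I eased off.
- The stop came 0.9 mm higher than nominal, which suggests the strip sits slightly high rather than true as the camera had it.

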